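# Stop the spinning crank over the slot and pin it

## Task

Get this crank ready for straightening its bent chainring: push the crank round so that it spins by itself, a turn in four seconds or faster, and let it run untouched for a second to show its wobble. Then slow it with a light fingertip touch on the chainring so that it comes to rest with the hole at the end of the crank over the slot in the stand. Take the knurled-headed locating pin from the wooden tool block and lower it gently through that hole into the slot, fully home with its shoulder on the crank, let go, and leave everything else on the bench as it is.

Things in the scene. Friction and masses are not known exactly. Their poses are not given: they have to be found in the camera images.
- crank (a joint): Turning angle of the crank about the stand's vertical spindle: 0 (and every whole turn, 6.283) when the crank's end hole is exactly over the slot, growing counter-clockwise seen from above. It turns without end either way and coasts for ten seconds and more, but stays where it has come to rest. Inertia of the turning parts about 0.005 kg m2.
- eye (a point): Centre of the hole at the crank's end, level with the top face of its boss, where the pin's shoulder will rest; x points outwards along the crank. Round through hole 14.4 mm wide; boss 33 mm across, 16 mm thick, 150 mm from the spindle axis. The crank is a dark bar, 30 mm wide near the spindle, 24 mm near the hole; its top lies 1 mm and its underside 15 mm below this point.
- ring_face (a point): Middle of the chainring's flat top face, on the spindle axis. Chainring: aluminium toothed disc 146 mm across, 4 mm thick, fixed on the crank; rigid, its dark pockets shallow; bent: its face wobbles up to 3 mm (2 mm half-way out) above and below this level as it turns. Lockring (46 mm across) and nut (30 mm across, 26 mm high) in the middle; free to touch from 25 to 66 mm off the axis.
- slot (a point): Centre of the slot's mouth in the top face of the stand's steel block, 150 mm from the spindle axis, 13 mm below the underside of the crank's end boss. x points outwards from the spindle along the slot: 50 mm long along x, 15 mm wide along y, over 55 mm deep. Fixed. The block measures 78 mm (x) by 41 mm (y); only the crank passes above it.
- pin_head (a point): Middle of the locating pin's knurled steel head, on its axis; z points up along the pin. Head: cylinder 25 mm across, 42 mm high (21 mm above and below this point). Below it a shank 11 mm across and 52 mm long, its last 10 mm tapering to 6 mm. It stands in one of the wooden block's three sockets, the head's underside on the block. 140 g.
- pin_shoulder (a point): Centre of the flat underside (shoulder) of the pin's head, 21 mm below pin_head; the tip of the pin is 52 mm below this point.
- block: Wooden tool block, 170 mm (its x) by 60 mm (its y) by 55 mm high, origin in the middle of its underside. Three round sockets 13.5 mm across and 53 mm deep in a row along its x axis, at -52, 0 and 52 mm; in which of them the pin stands changes. Fixed.
- punch: A bystander: plain slim steel punch, 11 mm across and 118 mm long, without a head, upright in a socket of the block; origin at its tip.
- driver: A bystander: hex driver with a fat waisted black handle 31 mm across, 120 mm long, upright in a socket of the block; origin at its tip.
- lockring: A bystander: spare steel lockring 43 mm across and 8 mm high, lying on the bench beside the stand below the crank; origin in the middle of its underside.
- can: A bystander: upright spray can, 65 mm across and 200 mm high; origin in the middle of its underside.
- jar: A bystander: white grease jar, 68 mm across and 75 mm high; origin in the middle of its underside.
- wrench: A bystander: steel wrench 170 mm long lying flat.
- sprocket: A bystander: dark toothed sprocket 117 mm across and 4 mm thick, lying flat; origin in the middle of its underside.
- pedal: A bystander: black platform pedal, about 95 mm by 105 mm and 22 mm high, lying flat; origin in the middle of its underside.
Things that resemble listed ones, but are neither listed nor needed, are in the scene too. Of the things shaped like the part that bears pin_head, the bare steel one is meant.

How it is judged:
On the way, in this order (a step that is already met when the one before it is completed fails the run):
1. the crank spins by itself, a turn in 4.2 s or faster, with no finger on it, for 1 s ((velocity of joint crank above 1.5 rad/s or velocity of joint crank below -1.5 rad/s) and contact force between the fingers and crank below 0.05 N), for 1 s.
2. a finger touches the chainring while the crank still turns (faster than a turn in 20 s) ((velocity of joint crank above 0.3 rad/s or velocity of joint crank below -0.3 rad/s) and contact force between the fingers and chainring above 0.1 N).
3. the crank is at rest with its end hole over the slot (within 5 mm), the pin not yet near (horizontal distance between eye and slot below 0.005 m and velocity of joint crank between -0.05 and 0.05 rad/s and horizontal distance between pin_shoulder and slot above 0.03 m), for 0.3 s.
At the end, for the whole second after the job is handed in: The pin stands through the crank's end hole in the slot: the centre of its shoulder within 5 mm of the hole's centre at the crank end's top face and within 6 mm sideways of the slot's middle, upright within 0.1 rad, the crank at rest, the pin released (distance between pin_shoulder and eye below 0.005 m and horizontal distance between pin_shoulder and slot below 0.006 m and angle between pin_shoulder's own z axis and vertical below 0.1 rad and velocity of joint crank between -0.05 and 0.05 rad/s); the robot touches nothing.
It fails at once if the fingers press or knock the crank or chainring with more than 12 N (contact force between the fingers and crank above 12 N).
It fails at once if the pin is pressed on the crank with more than 15 N (contact force between pin and crank above 15 N).
It fails at once if the pin is pressed on the stand with more than 15 N (contact force between pin and stand above 15 N).
It fails at once if another thing on the bench is moved by more than 20 mm (distance of any of punch, driver, lockring, can, jar, wrench, sprocket, pedal from where it was at the start of the episode above 0.02 m).
It also fails if it takes over 69 s, if anything falls off the work surface, if the arm or the gripper's body presses on something with over 40 N, if the wrist force passes 120 N, or if a joint passes its speed limit or range.

## Robot

A 6-joint arm with a two-finger parallel gripper is mounted at the origin on the work surface. World frame = base frame: x ahead of the robot, y to its left, z up, the work surface at z = 0. Lengths are in m, angles in rad, forces in N, time in s.
With the tool pointing down it reaches from about 0.3 to 0.775 m from the base axis. Payload 14.6 kg.
Tool frame: the origin (TCP) lies midway between the tips of the shut fingers; the grasp point (between the pads) lies 19 mm behind it; z points along the fingers, y is the line along which they close (so a half turn about z gives the same grasp; the last joint's range is limited). The gripper opens to 94 mm and grips with 3 to 60 N. Pads are 16 mm wide; open, the fingers measure 119 mm over their backs; the gripper's body (75 mm by 177 mm) begins 78 mm behind the grasp point.
Start: joints at [-1.313, 0.3, 1.521, -0, 1.321, -0.067], TCP at [0.176, -0.521, 0.205] pointing down, gripper open.
Joint ranges: [-3.03, 3.03], [-0.79, 2.21], [0.23, 2.52], [-1.04, 4.18], [0, 3.07], [-2.55, 2.55]. Speed limits (rad/s): [2.22, 2.22, 2.57, 3.14, 3.14, 3.14].

## Interface

Orientations are given as [roll, pitch, yaw] about the fixed x, y, z axes, in that order (R = Rz(yaw) Ry(pitch) Rx(roll)).
In Python, from station import ctrl gives the robot as it stands. The module is installed in compiled form; this text tells all that it offers.
- The arm moves only by the tool servo_tool, never from a script. Its argument "plan" is a list of rows, each a list of 7 numbers: the opening in per cent of the stroke, from 0 (shut) to 100 (fully open), then the shift along the tool's x, y, z in m, then the turn, a rotation vector about the tool's x, y, z in rad. A call has exactly 8 rows; each row shifts and turns the commanded pose from where the row before left it, along the tool's axes as they then stand; what a row does not reach is not made up. A row lasts 1/8 s, in which the tool goes at most 62.5 mm and 10.7 degrees, less where a joint would pass 70% of its speed; a pose out of reach is approached as far as the arm can. A call with a gripper value outside its range is refused whole. The fingers move at their own pace and stop on an object; "force" is the grip in N (left out, the last holds). Time passes only in rows, so rows that do not move let the fingers close, or fill a call up. It gives the time, the measured TCP pose, the force, the opening and the grip force at its end, in the units of the state.
- ctrl.get_obs(): the state, without advancing time (a new reading comes with each control period).
- ctrl.camera(name): name is "scene" or "top" or "wrist"; returns a dict with "pixels" (400x640x3 uint8, red, green, blue), "z_map" (400x640 float32, m along the optical axis (not along the pixel's ray), 0 where there is no reading), "mtx" (3x3 intrinsics, pixels), "pose" (4x4, takes a point from camera to world coordinates). Camera axes: x right, y up, looking along -z (the intrinsics and any distortion apply to the point x, -y, -z); pixel columns grow to the right and rows downward; lengths in m; the calibration is good to about 2 mm. A picture is of the moment at which its call begins.
- ctrl.hand_in(): hands the job in; it is judged then, once.
The state is a dict: "time_s": time; "qpos": joint angles; "joint_vel": joint speeds; "tau": joint torques, N m; "ee_pos": TCP position; "eef_rot": TCP orientation; "force": force on the tool from outside, world axes, zero at the start; "moment": the same for the moment, N m; "grip_width": finger opening in m; "grip_force": force on a finger pad.
Only numpy, scipy, OpenCV 4.12 (cv2) and the standard library are available. Lean on these libraries where they do the work, as an engineer would, in place of code of your own. Each camera call takes 0.05 s, during which the arm holds its last target. There are 200 camera calls.

## Working session

There is one attempt and no reset: what is moved stays moved. The work goes in short steps, Python scripts to look and compute and a tool call to move; the robot and the scene stay as the last step left them, time stands still between calls to the robot, and variables do not carry over. Pictures are saved under pics/ and viewed, at most 10 in all, crops included, and the job is handed in when it is done.

Besides the shell and the picture viewer there is one more tool, called after "Call:" as name(argument=value, ...) on one line, values as JSON. servo_tool: Moves the arm, as the interface text tells. Its arguments: {"type":"object","properties":{"plan":{"type":"array","items":{"type":"array","items":{"type":"number"}}},"force":{"type":"number"}},"required":["plan"]}

```bash
mkdir -p pics; cat > h.py <<'E'
import numpy as np, cv2
from station import ctrl
def cloud(c):
    z=c["z_map"];K=c["mtx"];h,w=z.shape
    u,v=np.meshgrid(np.arange(w),np.arange(h))
    x=(u-K[0,2])/K[0,0]*z; y=(v-K[1,2])/K[1,1]*z
    P=np.stack([x,-y,-z,np.ones_like(z)],-1)@c["pose"].T
    P=P[...,:3]; P[z==0]=np.nan
    return P
def snap(name,f):
    c=ctrl.camera(name); cv2.imwrite(f"pics/{f}.png",c["pixels"][...,::-1]); np.savez(f"{f}.npz",**c); return c
E
python3 - <<'E'
from h import *
for n in ("top","scene"):
    c=snap(n,n+"1"); print(n,c["mtx"].round(1).tolist(),c["pose"].round(3).tolist())
o=ctrl.get_obs(); print(o)
E
```

```text
top [[500.8, 0.0, 326.6], [0.0, 500.8, 197.6], [0.0, 0.0, 1.0]] [[-0.023, 0.989, -0.144, 0.353], [-1.0, -0.023, -0.002, -0.065], [-0.005, 0.144, 0.99, 1.471], [0.0, 0.0, 0.0, 1.0]]
scene [[504.3, 0.0, 320.9], [0.0, 504.3, 199.9], [0.0, 0.0, 1.0]] [[0.842, -0.419, 0.341, 0.947], [0.54, 0.632, -0.556, -0.71], [0.018, 0.652, 0.758, 0.963], [0.0, 0.0, 0.0, 1.0]]
{'time_s': 0.1, 'qpos': array([-1.31262854e+00,  3.00390518e-01,  1.52147801e+00, -1.85839541e-05,
        1.32072954e+00, -6.65894548e-02]), 'joint_vel': array([ 0.00101686,  0.00094185, -0.00156632, -0.00051746, -0.00105686,
       -0.00159057]), 'tau': array([ 2.20751237e-03, -5.32642043e+01, -3.53285193e+01,  7.09188008e-02,
        2.34881375e-02, -5.63643903e-05]), 'ee_pos': array([ 0.17543335, -0.52103137,  0.20497414]), 'eef_rot': array([-3.14058827e+00, -4.89392344e-05,  3.24761829e-01]), 'force': array([0.52208424, 0.69232713, 0.1043187 ]), 'moment': array([0.02300074, 0.05136404, 0.05486902]), 'grip_force': 0.0, 'grip_width': 0.09394787442376373}
```

View pics/top1.png

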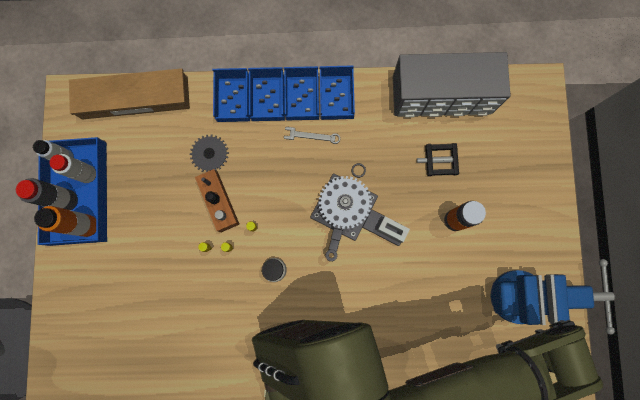

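View pics/scene1.png

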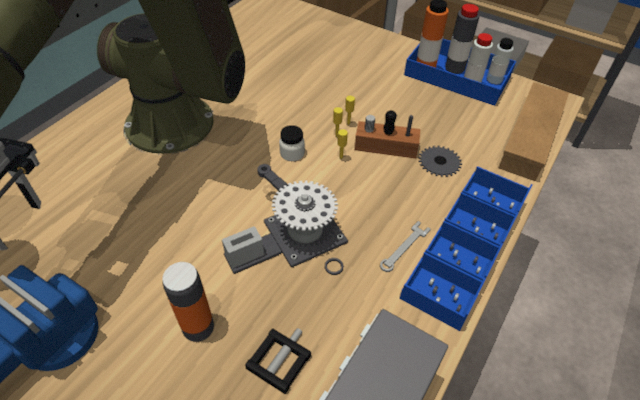

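The top view shows the chainring at (345,202), the crank end at (331,254), the slot at (392,230) and the tool block at (216,200). The bare pin is at (220,215), nearest the robot, with the driver next and then the punch. The yellow-headed pins are lookalikes. Next I'll measure these.

```bash
python3 - <<'E'
from h import *
for n in ("top1","scene1"):
    c=np.load(n+".npz");P=cloud(c);np.set_printoptions(precision=4,suppress=True)
    pts=dict(top1=dict(ring=(345,202),eye=(331,254),slot=(392,230),pin=(220,215),blk=(217,200),drv=(212,198),punch=(207,182),can=(472,213),jar=(273,270),lock=(358,171)),
      scene1=dict(ring=(305,200),eye=(265,173),slot=(243,240),pin=(370,120),drv=(391,118),punch=(410,118),can=(181,277)))[n]
    for k,(u,v) in pts.items(): print(n,k,P[v,u])
# top: cluster fits
c=np.load("top1.npz");P=cloud(c);px=c["pixels"].astype(int)
v,u=np.mgrid[:400,:640]
def roi(a,b,cc,d): return (u>=a)&(u<=b)&(v>=cc)&(v<=d)
m=roi(315,376,172,235)
z=P[...,2][m];print("ring z hist",np.histogram(z[~np.isnan(z)],bins=np.arange(0,0.22,.005)))
m=roi(370,412,212,248);z=P[...,2][m];print("blk z",np.histogram(z,bins=np.arange(0,0.2,.005)))
m=roi(320,342,238,262);z=P[...,2][m];print("crank z",np.histogram(z,bins=np.arange(0,0.2,.005)))
m=roi(190,245,165,235);z=P[...,2][m];print("wood z",np.histogram(z,bins=np.arange(0,0.2,.005)))
big=[cv2.resize(c["pixels"][y:y+100,x:x+130],None,fx=4,fy=4,interpolation=cv2.INTER_CUBIC) for x,y in((295,160),)]
cv2.imwrite("pics/crop1.png",big[0][...,::-1])
E
```

```text
top1 ring [ 0.535  -0.112   0.1309]
top1 eye [ 0.4005 -0.0714  0.0007]
top1 slot [ 0.4656 -0.2507  0.012 ]
top1 pin [0.5118 0.2334 0.0943]
top1 blk [0.556  0.2453 0.0799]
top1 drv [0.5559 0.2498 0.1209]
top1 punch [0.6074 0.2731 0.0836]
top1 can [ 0.4896 -0.4319  0.2013]
top1 jar [0.3579 0.0902 0.073 ]
top1 lock [ 0.6454 -0.158  -0.0004]
scene1 ring [ 0.5413 -0.1157  0.1255]
scene1 eye [ 0.4037 -0.0802  0.1003]
scene1 slot [ 0.4573 -0.238   0.054 ]
scene1 pin [0.5151 0.2299 0.0964]
scene1 drv [0.5662 0.246  0.1159]
scene1 punch [0.6073 0.2733 0.1161]
scene1 can [ 0.4972 -0.4377  0.2033]
ring z hist (array([468, 269, 412, 160,  18,   1,   0,   0,   0,   0,   0,   0,   0,
         0,   0,   0,   0,   0,   7, 174, 812, 820, 185,  27,  50,  20,
         7,   2,   0,   0,   0,   0,   0,   0,   0,   0,   0,   0,   0,
         0,   0,   0,   0]), array([0.   , 0.005, 0.01 , 0.015, 0.02 , 0.025, 0.03 , 0.035, 0.04 ,
       0.045, 0.05 , 0.055, 0.06 , 0.065, 0.07 , 0.075, 0.08 , 0.085,
       0.09 , 0.095, 0.1  , 0.105, 0.11 , 0.115, 0.12 , 0.125, 0.13 ,
       0.135, 0.14 , 0.145, 0.15 , 0.1
[... 1071 characters left out ...]
13 ,
       0.135, 0.14 , 0.145, 0.15 , 0.155, 0.16 , 0.165, 0.17 , 0.175,
       0.18 , 0.185, 0.19 , 0.195]))
wood z (array([1151,  225,   19,   19,   23,   18,   19,   20,   19,   63,  440,
        469,   37,    6,    8,   15,   18,   13,   26,   46,   10,    4,
         11,   42,   41,   12,    1,    0,    0,    0,    0,    0,    0,
          0,    0,    0,    0,    0,    0]), array([0.   , 0.005, 0.01 , 0.015, 0.02 , 0.025, 0.03 , 0.035, 0.04 ,
       0.045, 0.05 , 0.055, 0.06 , 0.065, 0.07 , 0.075, 0.08 , 0.085,
       0.09 , 0.095, 0.1  , 0.105, 0.11 , 0.115, 0.12 , 0.125, 0.13 ,
       0.135, 0.14 , 0.145, 0.15 , 0.155, 0.16 , 0.165, 0.17 , 0.175,
       0.18 , 0.185, 0.19 , 0.195]))
```

View pics/crop1.png

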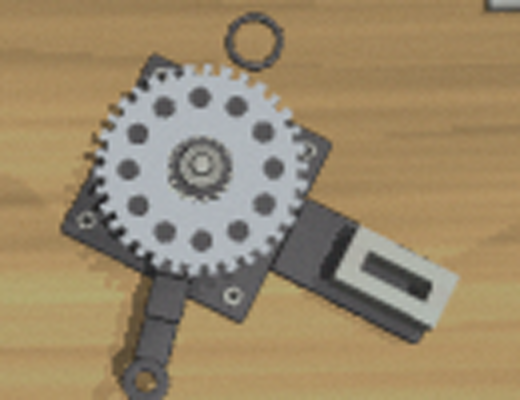

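The crop shows the ring centre at (345,201), the crank eye at (331,254.6) and the slot at (394,228). Next come precise fits.

```bash
cat >> h.py <<'E'
def ray(c,u,v,z):
    K=c["mtx"];T=c["pose"]; d=T[:3,:3]@np.array([(u-K[0,2])/K[0,0],-(v-K[1,2])/K[1,1],-1]); o=T[:3,3]
    return o+d*(z-o[2])/d[2]
def proj(c,p):
    T=c["pose"];q=T[:3,:3].T@(np.asarray(p)-T[:3,3]);K=c["mtx"]
    return K[0,0]*q[0]/-q[2]+K[0,2],K[1,1]*-q[1]/-q[2]+K[1,2]
E
python3 - <<'E'
from h import *
np.set_printoptions(precision=4,suppress=True)
for n,ctr in (("top1",(0.538,-0.115)),("scene1",(0.538,-0.115))):
    c=dict(np.load(n+".npz"));P=cloud(c);g=c["pixels"].astype(int)
    c0=np.array(ctr)
    for it in range(3):
        r=np.hypot(P[...,0]-c0[0],P[...,1]-c0[1])
        m=(P[...,2]>.092)&(P[...,2]<.122)&(r<.082)&(g.min(-1)>110)
        pts=P[m]; hull=None
        (cx,cy),R=cv2.minEnclosingCircle(pts[:,:2].astype(np.float32)); 
        # plane in annulus 30..66
        a=m&(r>.028)&(r<.064); A=np.c_[P[a][:,:2]-c0,np.ones(a.sum())]
        pl=np.linalg.lstsq(A,P[a][:,2],rcond=None)[0]
        c0=np.array([cx,cy])
    # image ellipse centre via mask
    mm=(m).astype(np.uint8); cs,_=cv2.findContours(mm,cv2.RETR_EXTERNAL,cv2.CHAIN_APPROX_NONE); k=max(cs,key=cv2.contourArea); e=cv2.fitEllipse(cv2.convexHull(k))
    print(n,"circ",c0,R,"plane",pl,"amp73",.073*np.hypot(*pl[:2]),"hi az",np.degrees(np.arctan2(pl[1],pl[0])),"ell",e, "ray",ray(c,*e[0],pl[2]))
    # steel block top
    r=np.hypot(P[...,0]-.46,P[...,1]+.24)
    b=(P[...,2]>.055)&(P[...,2]<.085)&(r<.06); print("slotblk z",np.median(P[b&(g.min(-1)>110)][:,2]), b.sum())
    b2=(b&(g.min(-1)>110)).astype(np.uint8); cs,_=cv2.findContours(b2,cv2.RETR_EXTERNAL,cv2.CHAIN_APPROX_NONE);k=max(cs,key=cv2.contourArea)
    rc=cv2.minAreaRect(k); W=np.array([ray(c,*p,.072)[:2] for p in cv2.boxPoints(rc)]); print("blk",W.mean(0),[np.linalg.norm(W[i]-W[i-1]) for i in range(2)])
    wp=np.array([ray(c,*p[0],.072)[:2] for p in k],np.float32); print("worldrect",cv2.minAreaRect(wp))
    # eye boss
    r=np.hypot(P[...,0]-.40,P[...,1]+.073); b=(P[...,2]>.085)&(P[...,2]<.115)&(r<.03); print("crank z",np.median(P[b][:,2]))
    # pin head top
    r=np.hypot(P[...,0]-.512,P[...,1]-.232); b=(P[...,2]>.085)&(P[...,2]<.112)&(r<.022); q=P[b];print("pin",b.sum(),np.median(q,0),cv2.minEnclosingCircle(q[:,:2].astype(np.float32)))
    # wood top
    b=(P[...,2]>.045)&(P[...,2]<.066)&(np.hypot(P[...,0]-.555,P[...,1]-.25)<.11)&(g[...,0]-g[...,2]>25); q=P[b][:,:2].astype(np.float32); print("wood",np.median(P[b][:,2]),cv2.minAreaRect(q))
for nm,uv in dict(eye=(331,254.6,.1005),slot=(393.9,228.4,.0715),slotold=(392,230,.0715)).items(): print(nm,ray(np.load("top1.npz"),*uv))
c=np.load("top1.npz")["pixels"]; s=np.load("scene1.npz")["pixels"]
A=cv2.resize(s[145:275,215:345],None,fx=4,fy=4,interpolation=3);B=cv2.resize(s[85:165,330:400],None,fx=4,fy=4,interpolation=3)
out=np.zeros((520,800,3),np.uint8);out[:,:520]=A;out[:320,520:800]=B;cv2.imwrite("pics/crop2.png",out[...,::-1])
E
```

```text
top1 circ [ 0.5393 -0.1122] 0.0735541433095932 plane [-0.0143 -0.0463  0.105 ] amp73 0.003539501796112677 hi az -107.10690280240095 ell ((344.8599548339844, 201.94976806640625), (52.411094665527344, 52.885780334472656), 92.00050354003906) ray [ 0.5386 -0.1125  0.105 ]
slotblk z 0.07212789499895278 351
blk [ 0.4648 -0.2479] [np.float64(0.0774123179232995), np.float64(0.040643786399168984)]
worldrect ((0.4648092985153198, -0.24787285923957825), (0.07726847380399704, 0.040517620742321014), 60.679298400878906)
crank z 0.100997882498025
pin 74 [0.5139 0.2359 0.0957] ((0.5136275887489319, 0.23667877912521362), 0.01277525071054697)
wood 0.054992999902970796 ((0.5617470145225525, 0.25733131170272827), (0.17250119149684906, 0.062129780650138855), 22.35311508178711)
scene1 circ [ 0.5348 -0.1103] 0.07550482451915741 plane [-0.0139 -0.039   0.1061] amp73 0.0030253211378264873 hi az -109.59497383956484 ell ((303.9990234375, 204.86241149902344), (49.84221267700195, 66.03519439697266), 92.67303466796875) ray [ 0.538  -0.1149  0.1061]
slotblk z 0.07288018413728259 712
blk [ 0.4618 -0.2466] [np.float64(0.04263056677362427), np.float64(0.0822051063425604)]
worldrect ((0.46164703369140625, -0.24707044661045074), (0.07819151878356934, 0.04288081079721451), 61.2135124206543)
crank z 0.1009253297393925
pin 79 [0.5113 0.2326 0.0964] ((0.5101118683815002, 0.23580394685268402), 0.013433346524834633)
wood 0.05581584206961937 ((0.5580508708953857, 0.2564162015914917), (0.17016924917697906, 0.06923535466194153), 23.855710983276367)
eye [ 0.3957 -0.0709  0.1005]
slot [ 0.4653 -0.2486  0.0715]
slotold [ 0.461  -0.2431  0.0715]
```

View pics/crop2.png

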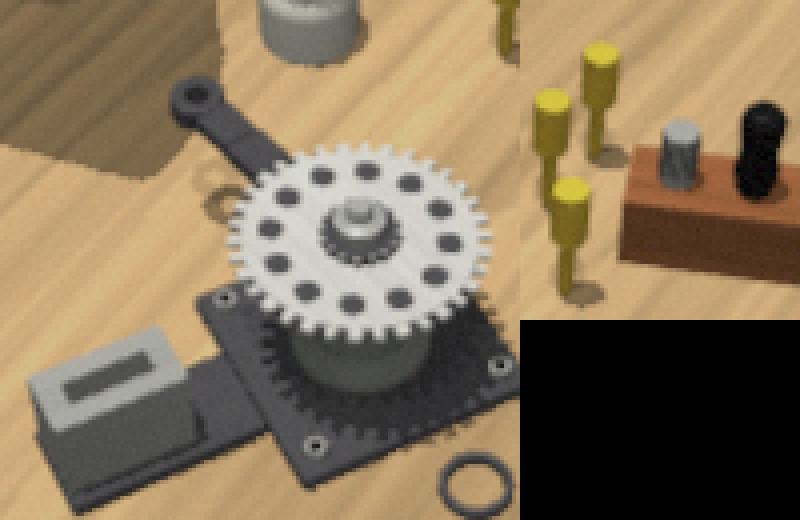

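Both cameras agree. The spindle is at (0.538,-0.113), the slot at about (0.465,-0.245) and the pin at (0.512,0.235). The eye is at azimuth 164° and the slot at -119°. I'll start the approach with the gripper shut and yaw 0.40.

Call:
servo_tool(plan=[[0, 0.047, -0.035, 0.009, 0, 0, -0.075], [0, 0.047, -0.035, 0.009, 0, 0, 0], [0, 0.047, -0.035, 0.009, 0, 0, 0], [0, 0.047, -0.035, 0.009, 0, 0, 0], [0, 0.047, -0.035, 0.009, 0, 0, 0], [0, 0.047, -0.035, 0.009, 0, 0, 0], [0, 0.047, -0.035, 0.009, 0, 0, 0], [0, 0.047, -0.035, 0.009, 0, 0, 0]], force=10)

```text
time_s: 1.1
ee_pos: [0.4172, -0.1175, 0.1332]
eef_rot: [3.141, -0.0, 0.4]
force: [1.1, -0.2, 0.3]
grip_width: 0.0173
grip_force: 0.0
```

```bash
python3 - <<'E'
import numpy as np
S=np.array([.538,-.113]);p=np.array([.4172,-.1175])-S;rho=.121;ph=np.arctan2(p[1],p[0])%(2*np.pi);cur=p
c,s=np.cos(.4),np.sin(.4)
for d in [4,4,4,4,6,9,12,16,20,24,28,32,36,26,14]:
    ph-=d/1000/rho; q=rho*np.array([np.cos(ph),np.sin(ph)]); D=q-cur;cur=q
    print(d,round(D[0]*c+D[1]*s,4),round(D[0]*s-D[1]*c,4),(cur+S).round(3),round(np.degrees(ph)))
E
```

```text
4 0.0014 -0.0038 [ 0.417 -0.114] 180
4 0.0016 -0.0037 [ 0.417 -0.11 ] 178
4 0.0017 -0.0036 [ 0.417 -0.106] 176
4 0.0018 -0.0036 [ 0.418 -0.102] 175
6 0.003 -0.0052 [ 0.418 -0.096] 172
9 0.0049 -0.0075 [ 0.42  -0.087] 167
12 0.0074 -0.0094 [ 0.423 -0.075] 162
16 0.0113 -0.0113 [ 0.429 -0.06 ] 154
20 0.0161 -0.0119 [ 0.439 -0.043] 145
24 0.0215 -0.0106 [ 0.455 -0.025] 133
28 0.0271 -0.0067 [ 0.477 -0.008] 120
32 0.0319 0.0002 [0.507 0.004] 105
36 0.0344 0.0102 [0.542 0.008] 88
26 0.0222 0.0134 [0.568 0.004] 76
14 0.0106 0.0091 [ 0.581 -0.   ] 69
```

Call:
servo_tool(plan=[[0, 0, 0, 0.012, 0, 0, 0], [0, 0, 0, 0.015, 0, 0, 0], [0, 0, 0, 0.011, 0, 0, 0], [0, 0, 0, 0.004, 0, 0, 0], [0, 0.0014, -0.0038, 0, 0, 0, 0], [0, 0.0016, -0.0037, 0, 0, 0, 0], [0, 0.0017, -0.0036, 0, 0, 0, 0], [0, 0.0018, -0.0036, 0, 0, 0, 0]])

```text
time_s: 2.1
ee_pos: [0.417, -0.1029, 0.0917]
eef_rot: [3.141, -0.0, 0.4]
force: [0.1, 0.1, 0.6]
grip_width: 0.0003
grip_force: 0.0
```

Call:
servo_tool(plan=[[0, 0.003, -0.0052, 0, 0, 0, 0], [0, 0.0049, -0.0075, 0, 0, 0, 0], [0, 0.0074, -0.0094, 0, 0, 0, 0], [0, 0.0113, -0.0113, 0, 0, 0, 0], [0, 0.0161, -0.0119, 0, 0, 0, 0], [0, 0.0215, -0.0106, 0, 0, 0, 0], [0, 0.0271, -0.0067, 0, 0, 0, 0], [0, 0.0319, 0.0002, 0, 0, 0, 0]])

```text
time_s: 3.1
ee_pos: [0.5068, 0.0039, 0.0915]
eef_rot: [-3.142, -0.0, 0.401]
force: [-0.1, 0.1, 0.7]
grip_width: 0.0009
grip_force: 0.0
```

Call:
servo_tool(plan=[[0, 0.0344, 0.0102, 0, 0, 0, 0], [0, 0.022, 0.013, -0.02, 0, 0, 0], [0, 0.008, 0.006, -0.03, 0, 0, 0], [0, 0, 0, -0.02, 0, 0, 0], [0, 0, 0, 0, 0, 0, 0], [0, 0, 0, 0, 0, 0, 0], [0, 0, 0, 0, 0, 0, 0], [0, 0, 0, 0, 0, 0, 0]])

```text
time_s: 4.1
ee_pos: [0.5765, 0.0004, 0.1609]
eef_rot: [-3.141, 0.001, 0.4]
force: [1.3, -0.9, -0.6]
grip_width: 0.0004
grip_force: 0.0
```

```bash
cat >> h.py <<'E'
S=np.array([.538,-.113]); SLOT=-119.1
def crank(n="top",save=None):
    t=ctrl.get_obs()["time_s"]; c=ctrl.camera(n)
    if save: cv2.imwrite(f"pics/{save}.png",c["pixels"][...,::-1])
    P=cloud(c); d=P[...,:2]-S; r=np.hypot(d[...,0],d[...,1])
    m=(P[...,2]>.088)&(P[...,2]<.113)&(r>.085)&(r<.168)&(c["pixels"].max(-1)<130)
    if m.sum()<30: return t,None,m.sum()
    q=d[m]; a=np.arctan2(q[:,1],q[:,0]); a0=np.angle(np.exp(1j*a).mean()); a=a0+np.angle(np.exp(1j*(a-a0))); 
    return t,round((np.degrees(np.median(a))-SLOT+180)%360-180,1),m.sum()
E
python3 - <<'E'
from h import *
for i in range(3): print(crank("top","run1" if i==2 else None))
print(crank("scene"))
E
```

```text
(4.1, np.float64(73.1), np.int64(247))
(4.15, np.float64(66.2), np.int64(253))
(4.2, np.float64(59.4), np.int64(253))
(4.25, np.float64(52.2), np.int64(430))
```

View pics/run1.png

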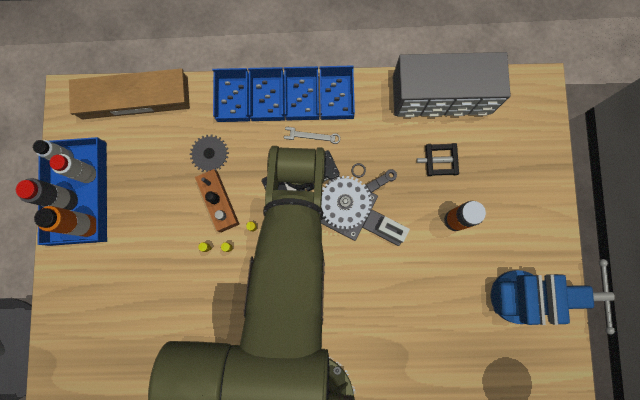

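The crank turns freely at -137°/s (2.4 rad/s) with its end at (388,177), and the fingers are clear. Next I'll move above the braking spot.

Call:
servo_tool(plan=[[0, -0.0245, 0.0325, 0, 0, 0, 0], [0, -0.0245, 0.0325, 0, 0, 0, 0], [0, -0.0245, 0.0325, 0, 0, 0, 0], [0, -0.0245, 0.0325, 0, 0, 0, 0], [0, 0, 0, 0.015, 0, 0, 0], [0, 0, 0, 0.015, 0, 0, 0], [0, 0, 0, 0.011, 0, 0, 0], [0, 0, 0, 0.005, 0, 0, 0]])

```text
time_s: 5.3
ee_pos: [0.537, -0.1567, 0.1144]
eef_rot: [-3.141, 0.001, 0.401]
force: [-0.5, 0.4, -0.1]
grip_width: 0.0003
grip_force: 0.0
```

```bash
python3 - <<'E'
from h import *
print(crank("scene"),crank("top"))
o=ctrl.get_obs();print(o["ee_pos"],o["force"])
E
```

```text
(5.3, np.float64(-83.7), np.int64(112)) (5.35, np.float64(-97.7), np.int64(64))
[ 0.53705307 -0.15700802  0.11491894] [-0.28847347 -0.50605078  0.11820793]
```

Call:
servo_tool(plan=[[0, 0, 0, 0.003, 0, 0, 0], [0, 0, 0, 0.0005, 0, 0, 0], [0, 0, 0, 0.0004, 0, 0, 0], [0, 0, 0, 0.0004, 0, 0, 0], [0, 0, 0, 0.0004, 0, 0, 0], [0, 0, 0, 0.0004, 0, 0, 0], [0, 0, 0, 0.0003, 0, 0, 0], [0, 0, 0, 0.0003, 0, 0, 0]])

```text
time_s: 6.4
ee_pos: [0.5371, -0.1575, 0.1097]
eef_rot: [3.142, -0.0, 0.4]
force: [-0.1, -0.2, 0.2]
grip_width: 0.0005
grip_force: 0.0
```

```bash
python3 - <<'E'
from h import *
print(crank("scene"),crank("top"))
o=ctrl.get_obs();print(o["ee_pos"],o["force"])
E
```

```text
(6.4, np.float64(136.4), np.int64(408)) (6.45, np.float64(132.6), np.int64(244))
[ 0.53704514 -0.15753796  0.10970011] [ 0.15399826 -0.07607314  1.19324116]
```

Call:
servo_tool(plan=[[0, 0, 0, 0.0003, 0, 0, 0], [0, 0, 0, 0.0003, 0, 0, 0], [0, 0, 0, 0.0003, 0, 0, 0], [0, 0, 0, 0.0003, 0, 0, 0], [0, 0, 0, 0.0003, 0, 0, 0], [0, 0, 0, 0.0002, 0, 0, 0], [0, 0, 0, 0.0002, 0, 0, 0], [0, 0, 0, 0.0001, 0, 0, 0]])

```text
time_s: 7.5
ee_pos: [0.5371, -0.1575, 0.1077]
eef_rot: [3.142, -0.0, 0.4]
force: [-0.5, 0.2, 0.2]
grip_width: 0.0009
grip_force: 0.0
```

```bash
python3 - <<'E'
from h import *
print(crank("scene"),crank("top"),crank("scene"))
o=ctrl.get_obs();print(o["ee_pos"],o["force"])
E
```

```text
(7.5, np.float64(12.1), np.int64(445)) (7.55, np.float64(5.7), np.int64(124)) (7.6, np.float64(1.9), np.int64(427))
[ 0.53705274 -0.15752278  0.10774632] [ 0.43310893  0.10286124 -0.32861975]
```

Call:
servo_tool(plan=[[0, 0, 0, 0.0001, 0, 0, 0], [0, 0, 0, 0.0001, 0, 0, 0], [0, 0, 0, 0, 0, 0, 0], [0, 0, 0, 0, 0, 0, 0], [0, 0, 0, 0, 0, 0, 0], [0, 0, 0, 0, 0, 0, 0], [0, 0, 0, 0, 0, 0, 0], [0, 0, 0, 0, 0, 0, 0]])

```text
time_s: 8.65
ee_pos: [0.5371, -0.1575, 0.1076]
eef_rot: [3.142, -0.0, 0.4]
force: [0.8, 1.2, 1.1]
grip_width: 0.0004
grip_force: 0.5
```

```bash
python3 - <<'E'
from h import *
print(crank("scene"),crank("top"),crank("scene"))
o=ctrl.get_obs();print(o["ee_pos"],o["force"])
E
```

```text
(8.65, np.float64(-65.6), np.int64(284)) (8.7, None, np.int64(0)) (8.75, np.float64(-65.4), np.int64(286))
[ 0.53706814 -0.15755522  0.10757457] [-0.69707253  0.74380385  1.52087382]
```

The light touch (about 1.5 N) stopped the crank at θ≈-65°. With the fingertip still resting on the chainring, I'll drag it round to the slot.

```bash
cat > drag.py <<'E'
import numpy as np,sys
S=np.array([.538,-.113]);p=np.array(eval(sys.argv[1]))-S;c,s=np.cos(.4),np.sin(.4)
for d in eval(sys.argv[2]):
    a=np.radians(d);q=np.array([[np.cos(a),-np.sin(a)],[np.sin(a),np.cos(a)]])@p;D=q-p;p=q
    print(d,round(D[0]*c+D[1]*s,4),round(D[0]*s-D[1]*c,4))
E
python3 drag.py "[.5371,-.1575]" "[2,3,4,5,6,6,6,6, 6,5,5,4,3,2,1,0]"
```

```text
2 0.0014 0.0006
3 0.0022 0.0008
4 0.003 0.0009
5 0.0038 0.0008
6 0.0046 0.0006
6 0.0047 0.0001
6 0.0046 -0.0004
6 0.0046 -0.0009
6 0.0045 -0.0014
5 0.0036 -0.0015
5 0.0034 -0.0018
4 0.0026 -0.0016
3 0.0019 -0.0014
2 0.0012 -0.001
1 0.0006 -0.0005
0 0.0 0.0
```

Call:
servo_tool(plan=[[0, 0.0014, 0.0006, 0.0001, 0, 0, 0], [0, 0.0022, 0.0008, 0, 0, 0, 0], [0, 0.003, 0.0009, 0, 0, 0, 0], [0, 0.0038, 0.0008, 0, 0, 0, 0], [0, 0.0046, 0.0006, 0, 0, 0, 0], [0, 0.0047, 0.0001, 0, 0, 0, 0], [0, 0.0046, -0.0004, 0, 0, 0, 0], [0, 0.0046, -0.0009, 0, 0, 0, 0]])

```text
time_s: 9.8
ee_pos: [0.5649, -0.1483, 0.1074]
eef_rot: [-3.141, 0.0, 0.4]
force: [-0.4, 0.3, 1.8]
grip_width: 0.0007
grip_force: 0.8
```

Call:
servo_tool(plan=[[0, 0.0038, -0.0012, 0, 0, 0, 0], [0, 0.003, -0.0012, 0, 0, 0, 0], [0, 0.0022, -0.0011, 0, 0, 0, 0], [0, 0.0015, -0.0009, 0, 0, 0, 0], [0, 0.0008, -0.0005, 0, 0, 0, 0], [0, 0, 0, 0, 0, 0, 0], [0, 0, 0, 0, 0, 0, 0], [0, 0, 0, 0, 0, 0, 0]])

```text
time_s: 10.8
ee_pos: [0.5731, -0.1397, 0.1075]
eef_rot: [-3.142, 0.0, 0.4]
force: [-0.0, 0.3, 0.3]
grip_width: 0.0006
grip_force: 0.3
```

```bash
python3 - <<'E'
from h import *
print(crank("scene","drag1"),crank("top"),crank("scene"))
o=ctrl.get_obs();print(o["ee_pos"],o["force"])
E
```

```text
(10.8, np.float64(-16.6), np.int64(399)) (10.85, np.float64(-18.1), np.int64(154)) (10.9, np.float64(-16.5), np.int64(406))
[ 0.57310204 -0.13971663  0.10740838] [ 0.73110956 -0.05762555  0.49629877]
```

View pics/drag1.png

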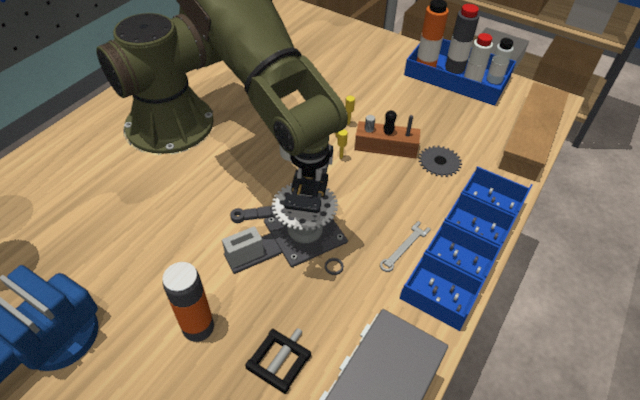

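The crank end is at (238,215) and the slot at (243,240). The drag works, so another 16.5° is needed.

```bash
python3 drag.py "[.5731,-.1397]" "[1.5,2.5,3.5,3.5,2.5,2,1,0]"; python3 - <<'E'
from h import *
c=np.load("scene1.npz")
for p in [(238,215,.101),(243,240,.072)]:
    q=ray(c,*p)[:2]; print(q,np.degrees(np.arctan2(*(q-S)[::-1])),np.linalg.norm(q-S))
E
```

```text
1.5 0.001 -0.0006
2.5 0.0016 -0.001
3.5 0.0022 -0.0016
3.5 0.0021 -0.0017
2.5 0.0014 -0.0013
2 0.0011 -0.0011
1 0.0005 -0.0006
0 0.0 0.0
[ 0.43132623 -0.21529409] -136.2006662409908 0.147795043462042
[ 0.46698485 -0.24736686] -117.85720701136353 0.151978957964819
```

Call:
servo_tool(plan=[[0, 0.001, -0.0006, 0, 0, 0, 0], [0, 0.0016, -0.001, 0, 0, 0, 0], [0, 0.0022, -0.0016, 0, 0, 0, 0], [0, 0.0021, -0.0017, 0, 0, 0, 0], [0, 0.0014, -0.0013, 0, 0, 0, 0], [0, 0.0011, -0.0011, 0, 0, 0, 0], [0, 0.0005, -0.0006, 0, 0, 0, 0], [0, 0, 0, 0, 0, 0, 0]])

```text
time_s: 11.95
ee_pos: [0.5792, -0.1285, 0.1074]
eef_rot: [3.142, -0.0, 0.4]
force: [-0.2, -0.4, 0.2]
grip_width: 0.0004
grip_force: 0.2
```

```bash
python3 - <<'E'
from h import *
print(crank("top"),crank("scene"))
c=snap("scene","sc2"); t=snap("top","tp2")
A=cv2.resize(c["pixels"][190:290,200:290],None,fx=5,fy=5,interpolation=3);B=cv2.resize(t["pixels"][200:260,360:420],None,fx=5,fy=5,interpolation=3)
out=np.zeros((500,760,3),np.uint8);out[:,:450]=A;out[:300,455:755]=B;cv2.imwrite("pics/crop3.png",out[...,::-1])
o=ctrl.get_obs();print(o["ee_pos"],o["force"])
E
```

```text
(11.95, np.float64(-3.5), np.int64(254)) (12.0, np.float64(-1.6), np.int64(417))
[ 0.57919175 -0.12862931  0.10747773] [0.29267304 0.87473148 0.80549194]
```

View pics/crop3.png

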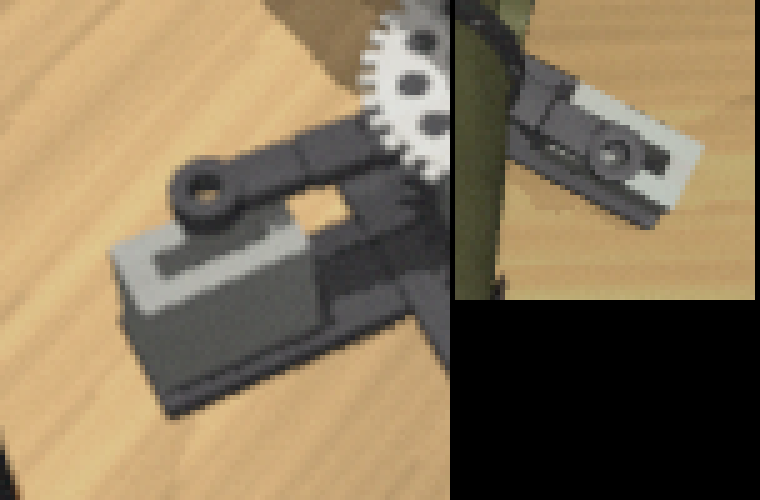

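The crop shows the eye at scene (241.3,227.1) and top (391.5,230.9), close to over the slot.

```bash
python3 - <<'E'
from h import *
sc=np.load("sc2.npz");tp=np.load("tp2.npz")
az=lambda q,s:np.degrees(np.arctan2(q[1]-s[1],q[0]-s[0]))
for n,c,e,sp,sl in (("sc",sc,(241.2,227),(0.538,-.1149),(243.2,239.7)),("tp",tp,(391.4,230.8),(.5386,-.1125),(393.8,228.3))):
    q=ray(c,*e,.101);s=ray(c,*sl,.072); print(n,q,az(q,sp),"slot",s,az(s,sp),"sep",(q-s)[:2])
E
```

```text
sc [ 0.45787739 -0.23744812  0.101     ] -123.1768721090226 slot [ 0.46684451 -0.24649457  0.072     ] -118.40086657258773 sep [-0.00896712  0.00904645]
tp [ 0.45656703 -0.23765665  0.101     ] -123.24253240986873 slot [ 0.46558992 -0.2483001   0.072     ] -118.2637667195364 sep [-0.00902289  0.01064345]
```

Both cameras say about 4.9° remain.

```bash
python3 drag.py "[.5792,-.1286]" "[1,1.5,1.5,1,0,0,0,0]"
```

```text
1 0.0005 -0.0006
1.5 0.0008 -0.0009
1.5 0.0007 -0.0009
1 0.0005 -0.0006
0 0.0 0.0
0 0.0 0.0
0 0.0 0.0
0 0.0 0.0
```

Call:
servo_tool(plan=[[0, 0.0005, -0.0006, 0, 0, 0, 0], [0, 0.0008, -0.0009, 0, 0, 0, 0], [0, 0.0007, -0.0009, 0, 0, 0, 0], [0, 0.0005, -0.0006, 0, 0, 0, 0], [0, 0, 0, 0, 0, 0, 0], [0, 0, 0, 0, 0, 0, 0], [0, 0, 0, 0, 0, 0, 0], [0, 0, 0, 0, 0, 0, 0]])

```text
time_s: 13.15
ee_pos: [0.5803, -0.1249, 0.1075]
eef_rot: [3.142, -0.0, 0.4]
force: [-0.0, 0.2, 1.5]
grip_width: 0.0003
grip_force: 0.2
```

```bash
python3 - <<'E'
from h import *
print(crank("top"),crank("scene"))
c=snap("scene","sc3"); t=snap("top","tp3")
A=cv2.resize(c["pixels"][200:270,210:290],None,fx=6,fy=6,interpolation=3);B=cv2.resize(t["pixels"][210:255,370:420],None,fx=6,fy=6,interpolation=3)
out=np.zeros((420,785,3),np.uint8);out[:,:480]=A;out[:270,485:785]=B;cv2.imwrite("pics/crop4.png",out[...,::-1])
o=ctrl.get_obs();print(o["ee_pos"],o["force"])
E
```

```text
(13.15, np.float64(0.9), np.int64(259)) (13.2, np.float64(2.5), np.int64(422))
[ 0.58032533 -0.12484607  0.10744877] [-0.19701595 -0.27809167  0.8647175 ]
```

View pics/crop4.png

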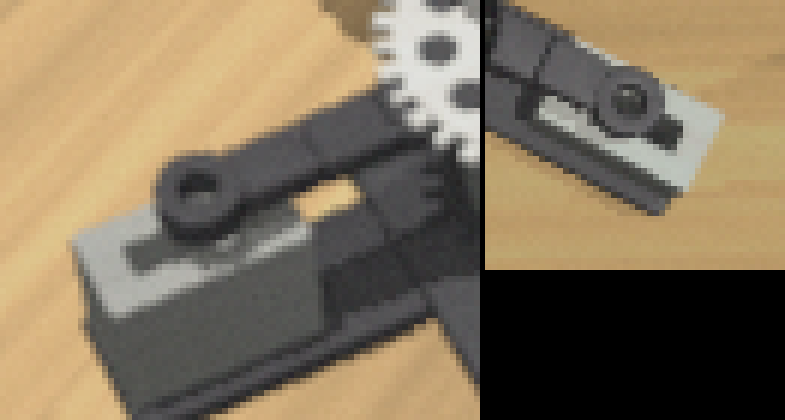

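The crop shows the eye at scene (242.5,230.7) and top (393.9,225.8).

```bash
python3 - <<'E'
from h import *
sc=np.load("sc3.npz");tp=np.load("tp3.npz")
az=lambda q,s:np.degrees(np.arctan2(q[1]-s[1],q[0]-s[0]))
n=np.array([np.cos(np.radians(-119)),np.sin(np.radians(-119))]);t=np.array([-n[1],n[0]])
for nm,c,e,sp,sl in (("sc",sc,(242.5,230.7),(0.538,-.1149),(243.2,239.7)),("tp",tp,(393.9,225.8),(.5386,-.1125),(393.8,228.3))):
    q=ray(c,*e,.101);s=ray(c,*sl,.072); print(nm,q,az(q,sp),"slot",s,az(s,sp),"radial",(q-s)[:2]@n,"tang",(q-s)[:2]@t)
E
```

```text
sc [ 0.46641457 -0.24373962  0.101     ] -119.05727625197392 slot [ 0.46684451 -0.24649457  0.072     ] -118.40086657258773 radial -0.0022010978874970983 tang -0.0017116598317503601
tp [ 0.47010755 -0.24506707  0.101     ] -117.32370647851438 slot [ 0.46558992 -0.2483001   0.072     ] -118.2637667195364 radial -0.005017858450385563 tang 0.0023838101609280323
```

The cameras agree that the hole is over the slot to within 2 mm. I'll lift off, open, and go above the pin.

Call:
servo_tool(plan=[[0, 0, 0, -0.003, 0, 0, 0], [0, 0, 0, -0.025, 0, 0, 0], [0, 0, 0, -0.045, 0, 0, 0], [30, 0.01, -0.045, 0, 0, 0, 0], [60, 0.0127, -0.0587, 0, 0, 0, 0], [60, 0.0127, -0.0587, 0, 0, 0, 0], [60, 0.0127, -0.0587, 0, 0, 0, 0], [60, 0.0127, -0.0587, 0, 0, 0, 0]])

```text
time_s: 14.35
ee_pos: [0.5268, 0.1584, 0.1808]
eef_rot: [3.142, -0.0, 0.4]
force: [0.3, 0.4, 0.8]
grip_width: 0.0465
grip_force: 0.0
```

Call:
servo_tool(plan=[[60, 0.0127, -0.0587, 0, 0, 0, 0], [60, 0.004, -0.02, 0, 0, 0, 0], [60, 0, 0, 0, 0, 0, 0], [60, 0, 0, 0, 0, 0, 0], [60, 0, 0, 0, 0, 0, 0], [60, 0, 0, 0, 0, 0, 0], [60, 0, 0, 0, 0, 0, 0], [60, 0, 0, 0, 0, 0, 0]])

```text
time_s: 15.35
ee_pos: [0.5122, 0.2355, 0.1805]
eef_rot: [-3.142, -0.0, 0.4]
force: [-0.9, 0.5, 0.4]
grip_width: 0.0567
grip_force: 0.0
```

```bash
python3 - <<'E'
from h import *
c=snap("wrist","w1"); print(c["pose"].round(3).tolist(),c["mtx"].round(0).tolist()); o=ctrl.get_obs();print(o["ee_pos"],o["eef_rot"],o["force"],o["time_s"])
P=cloud(c)
b=(P[...,2]>.088)&(P[...,2]<.104)&(np.hypot(P[...,0]-.512,P[...,1]-.235)<.025); q=P[b];print(b.sum())
if b.sum()>20: print(np.median(q,0),cv2.minEnclosingCircle(q[:,:2].astype(np.float32)))
print(crank("scene"),crank("top"))
t=np.load("tp3.npz")
snap("top","tp4")
E
```

```text
[[0.389, 0.895, 0.216, 0.572], [-0.921, 0.379, 0.09, 0.262], [-0.001, -0.234, 0.972, 0.36], [0.0, 0.0, 0.0, 1.0]] [[289.0, 0.0, 317.0], [0.0, 289.0, 200.0], [0.0, 0.0, 1.0]]
[0.51216809 0.23551081 0.1804152 ] [-3.14157820e+00  9.17549853e-05  3.99717134e-01] [-0.73244694 -0.2013435  -0.32116366] 15.4
573
[0.51459881 0.23921056 0.09691777] ((0.5134820342063904, 0.23879732191562653), 0.013066351413726807)
(15.4, np.float64(2.6), np.int64(430)) (15.45, np.float64(0.8), np.int64(259))
```

View pics/w1.png

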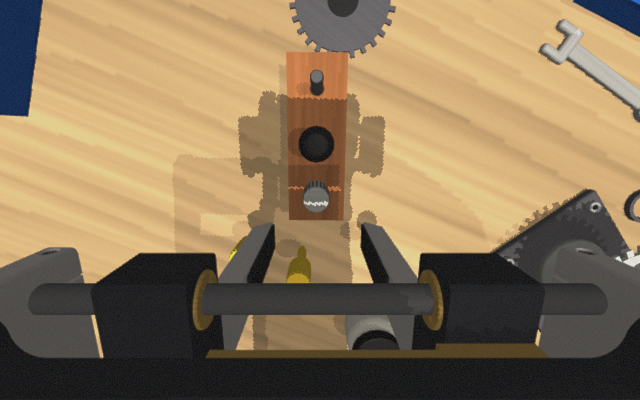

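The wrist view shows the pin at (315,200), centred between the fingers (column 317), with the driver and punch behind it. I'll descend and grip.

Call:
servo_tool(plan=[[60, 0.001, -0.001, 0.03, 0, 0, 0], [60, 0, 0, 0.035, 0, 0, 0], [60, 0, 0, 0.03, 0, 0, 0], [60, 0, 0, 0.017, 0, 0, 0], [60, 0, 0, 0.0055, 0, 0, 0], [60, 0, 0, 0, 0, 0, 0], [15, 0, 0, 0, 0, 0, 0], [15, 0, 0, 0, 0, 0, 0]], force=20)

```text
time_s: 16.55
ee_pos: [0.513, 0.237, 0.0637]
eef_rot: [3.142, -0.001, 0.4]
force: [-0.6, -0.3, 0.5]
grip_width: 0.04
grip_force: 0.0
```

Call:
servo_tool(plan=[[15, 0, 0, 0, 0, 0, 0], [15, 0, 0, 0, 0, 0, 0], [15, 0, 0, 0, 0, 0, 0], [15, 0, 0, 0, 0, 0, 0], [15, 0, 0, -0.005, 0, 0, 0], [15, 0, 0, -0.015, 0, 0, 0], [15, 0, 0, -0.03, 0, 0, 0], [15, 0, 0, -0.04, 0, 0, 0]])

```text
time_s: 17.55
ee_pos: [0.5124, 0.2367, 0.1542]
eef_rot: [-3.142, 0.001, 0.4]
force: [-0.1, 0.7, -1.0]
grip_width: 0.0243
grip_force: 20.0
```

The grip is good: 24.3 mm opening at 20 N. Now I'll lift and carry the pin above the eye.

Call:
servo_tool(plan=[[15, 0, 0, -0.04, 0, 0, 0], [15, -0.012, 0.022, -0.025, 0, 0, 0], [15, -0.028, 0.053, 0, 0, 0, 0], [15, -0.029, 0.054, 0, 0, 0, 0], [15, -0.029, 0.054, 0, 0, 0, 0], [15, -0.029, 0.054, 0, 0, 0, 0], [15, -0.029, 0.054, 0, 0, 0, 0], [15, -0.029, 0.054, 0, 0, 0, 0]])

```text
time_s: 18.55
ee_pos: [0.476, -0.1549, 0.2191]
eef_rot: [3.141, -0.001, 0.4]
force: [1.3, -0.3, -0.4]
grip_width: 0.0242
grip_force: 20.0
```

Call:
servo_tool(plan=[[15, -0.025, 0.046, 0, 0, 0, 0], [15, -0.015, 0.027, 0, 0, 0, 0], [15, -0.0037, 0.0077, 0.01, 0, 0, 0], [15, 0, 0, 0.015, 0, 0, 0], [15, 0, 0, 0.01, 0, 0, 0], [15, 0, 0, 0, 0, 0, 0], [15, 0, 0, 0, 0, 0, 0], [15, 0, 0, 0, 0, 0, 0]])

```text
time_s: 19.55
ee_pos: [0.468, -0.2441, 0.1834]
eef_rot: [3.141, -0.0, 0.4]
force: [0.4, 0.5, -1.1]
grip_width: 0.0244
grip_force: 20.0
```

```bash
python3 - <<'E'
from h import *
np.set_printoptions(precision=4,suppress=True)
o=ctrl.get_obs();print(o["ee_pos"],o["eef_rot"],o["force"],o["time_s"],o["grip_width"])
w=snap("wrist","w2");s=snap("scene","sc5");
W=cv2.resize(w["pixels"][60:330,220:430],None,fx=1.9,fy=1.9,interpolation=3)
A=cv2.resize(s["pixels"][170:260,205:285],None,fx=4.5,fy=4.5,interpolation=3)
out=np.zeros((max(W.shape[0],A.shape[0]),W.shape[1]+A.shape[1]+5,3),np.uint8);out[:W.shape[0],:W.shape[1]]=W;out[:A.shape[0],W.shape[1]+5:]=A;cv2.imwrite("pics/fin.png",out[...,::-1]);print(W.shape,A.shape)
print(crank("scene"),"eye w proj",proj(w,(.4675,-.2445,.101)),"slot",proj(w,(.466,-.2465,.072)))
E
```

```text
[ 0.468  -0.2441  0.1834] [ 3.141  -0.0005  0.4001] [ 0.3682  0.5379 -1.1026] 19.55 0.024444071649181557
(513, 399, 3) (405, 360, 3)
(19.65, np.float64(2.1), np.int64(451)) eye w proj (np.float64(318.5245215862574), np.float64(202.97682221881428)) slot (np.float64(319.63940713007065), np.float64(198.13147523063182))
```

View pics/fin.png

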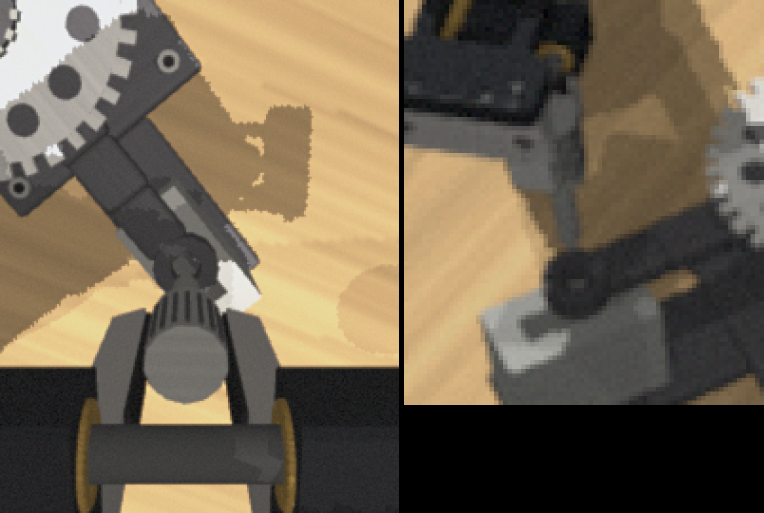

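The wrist view shows the shank in line with the boss at crop (185,262). The scene view shows the tip just above the boss. I'll check this numerically from depth.

```bash
python3 - <<'E'
from h import *
np.set_printoptions(precision=4,suppress=True)
w=np.load("w2.npz");s=np.load("sc5.npz")
for nm,c in (("w",w),("s",s)):
    P=cloud(c); tcp=np.array([.468,-.2441]); d=np.hypot(*(P[...,:2]-tcp).transpose(2,0,1))
    print(nm,"tip proj",proj(c,(*tcp,.1234)),"eye proj",proj(c,(*tcp,.101)))
    m=(P[...,2]>.094)&(P[...,2]<.107)&(d<.035)&(c["pixels"].max(-1)<110); 
    q=P[m][:,:2]-S; a=np.radians(-119); n=np.array([np.cos(a),np.sin(a)]);t=np.array([-n[1],n[0]])
    R=q@n;T=q@t; print("boss",m.sum(),"Rmax",np.sort(R)[-5:],"centre~",np.percentile(R,99)-.0165,"T",np.median(T[R>.14]),T[R>.14].min(),T[R>.14].max())
    for lo,hi in ((.127,.132),(.132,.137),(.137,.142),(.15,.18)):
        k=(P[...,2]>lo)&(P[...,2]<hi)&(d<.02)
        if k.sum()>3: print(lo,k.sum(),np.median(P[k],0)-[*tcp,0])
    if nm=="w":
        r=(np.arange(400)>170)&(np.arange(400)<215)
        for v in range(180,216,3): print(v,[f"{P[v,u,2]:.3f}" for u in range(296,340,3)])
E
```

```text
w tip proj (np.float64(318.41489203535383), np.float64(208.6713077676486)) eye proj (np.float64(318.33952565173377), np.float64(202.33727434070855))
boss 1107 Rmax [0.162  0.1622 0.1623 0.1629 0.1629] centre~ 0.1446023605427773 T 0.008969705408549092 -0.013273524015508634 0.018478696423926085
0.132 17 [0.0057 0.0029 0.1349]
0.137 20 [0.0051 0.0041 0.1397]
0.15 44 [0.0111 0.0043 0.1779]
180 ['0.100', '0.099', '0.101', '0.100', '0.100', '0.100', '0.100', '0.095', '0.072', '0.072', '0.072', '0.073', '0.037', '0.013', '0.011']
183 ['0.101', '0.099', '0.101', '0.101', '0.100', '0.100', '0.099', '0.095', '0.095', '0.089', '0.071', '0.073', '0.067', '0.028', '0.013']
186 ['0.100', '0.100', '0.100', '0.099', '0.101', '0.101', '0.099', '0.101', '0.102', '0.101', '0.098', '0.073', '0.071', '0.060', '0.021']
189 ['0.100', '0.099', '0.101', '0.101', '0.101', '0.100', '0.101', '0.101', '0.102', '0.101', '0.101', '0.101', '0.073', '0.070', '0.053']
192 ['0.099', '0.100', '0.100', '0.101', '0.101', '0.102', '0.100', '0.101', '0.101', '0.101', '0.102', '0.100', '0.099', '0.072', '0.073']
195 ['0.072
[... 662 characters left out ...]
0.101', '0.072', '0.072']
210 ['0.000', '-0.001', '0.000', '0.101', '0.101', '0.136', '0.149', '0.151', '0.150', '0.144', '0.101', '0.102', '0.042', '0.049', '0.072']
213 ['-0.000', '0.000', '0.001', '0.000', '0.177', '0.181', '0.183', '0.183', '0.184', '0.181', '0.178', '0.101', '0.053', '0.060', '0.068']
s tip proj (np.float64(241.91787632398854), np.float64(224.6896450412089)) eye proj (np.float64(242.98018877110604), np.float64(231.13942576701325))
boss 244 Rmax [0.1645 0.1646 0.1646 0.1653 0.1656] centre~ 0.14813880253914463 T 0.005180178041839905 -0.014476404857185664 0.017258783582741
0.132 8 [ 0.002  -0.0025  0.1345]
0.137 8 [ 0.0005 -0.0023  0.1394]
0.15 39 [ 0.002  -0.0033  0.1617]
```

The hole centre and the pin axis line up to within about 1 mm in the wrist camera, and the scene camera agrees. I'll lower with force checks.

Call:
servo_tool(plan=[[15, 0, -0.0005, 0.008, 0, 0, 0], [15, 0, 0, 0.008, 0, 0, 0], [15, 0, 0, 0.004, 0, 0, 0], [15, 0, 0, 0.003, 0, 0, 0], [15, 0, 0, 0.003, 0, 0, 0], [15, 0, 0, 0.002, 0, 0, 0], [15, 0, 0, 0.002, 0, 0, 0], [15, 0, 0, 0.001, 0, 0, 0]])

```text
time_s: 20.7
ee_pos: [0.4675, -0.2438, 0.1519]
eef_rot: [3.142, 0.0, 0.4]
force: [0.0, 0.3, -1.2]
grip_width: 0.0247
grip_force: 20.0
```

Call:
servo_tool(plan=[[15, 0, 0, 0.0015, 0, 0, 0], [15, 0, 0, 0.0015, 0, 0, 0], [15, 0, 0, 0.0015, 0, 0, 0], [15, 0, 0, 0.0015, 0, 0, 0], [15, 0, 0, 0.0015, 0, 0, 0], [15, 0, 0, 0.0015, 0, 0, 0], [15, 0, 0, 0.0015, 0, 0, 0], [15, 0, 0, 0.0015, 0, 0, 0]])

```text
time_s: 21.7
ee_pos: [0.4675, -0.2438, 0.1399]
eef_rot: [3.142, -0.0, 0.4]
force: [-0.3, 0.7, -1.6]
grip_width: 0.0244
grip_force: 20.0
```

```bash
python3 - <<'E'
from h import *
o=ctrl.get_obs();print(o["ee_pos"],o["force"],o["moment"]);print(crank("scene"))
E
```

```text
[ 0.46754906 -0.2438189   0.1398716 ] [-0.2836093   0.66417224 -1.55767461] [ 0.00822664  0.0207946  -0.00245379]
(21.7, np.float64(2.4), np.int64(442))
```

Call:
servo_tool(plan=[[15, 0, 0, 0.0015, 0, 0, 0], [15, 0, 0, 0.0015, 0, 0, 0], [15, 0, 0, 0.0015, 0, 0, 0], [15, 0, 0, 0.0015, 0, 0, 0], [15, 0, 0, 0.001, 0, 0, 0], [15, 0, 0, 0.001, 0, 0, 0], [15, 0, 0, 0.001, 0, 0, 0], [15, 0, 0, 0.001, 0, 0, 0]])

```text
time_s: 22.75
ee_pos: [0.4676, -0.2438, 0.1299]
eef_rot: [3.142, -0.0, 0.4]
force: [-0.2, -0.6, -0.5]
grip_width: 0.0242
grip_force: 20.0
```

Call:
servo_tool(plan=[[15, 0, 0, 0.001, 0, 0, 0], [15, 0, 0, 0.001, 0, 0, 0], [15, 0, 0, 0.001, 0, 0, 0], [15, 0, 0, 0.001, 0, 0, 0], [15, 0, 0, 0.001, 0, 0, 0], [15, 0, 0, 0.001, 0, 0, 0], [15, 0, 0, 0.001, 0, 0, 0], [15, 0, 0, 0.001, 0, 0, 0]])

```text
time_s: 23.75
ee_pos: [0.4675, -0.2438, 0.1219]
eef_rot: [-3.142, 0.0, 0.4]
force: [0.3, -0.2, -2.1]
grip_width: 0.0245
grip_force: 20.0
```

The pin is entering the slot freely.

Call:
servo_tool(plan=[[15, 0, 0, 0.0015, 0, 0, 0], [15, 0, 0, 0.0015, 0, 0, 0], [15, 0, 0, 0.0015, 0, 0, 0], [15, 0, 0, 0.0015, 0, 0, 0], [15, 0, 0, 0.0015, 0, 0, 0], [15, 0, 0, 0.001, 0, 0, 0], [15, 0, 0, 0.001, 0, 0, 0], [15, 0, 0, 0.0005, 0, 0, 0]])

```text
time_s: 24.75
ee_pos: [0.4676, -0.2438, 0.1119]
eef_rot: [-3.142, -0.0, 0.4]
force: [-0.5, 0.2, -1.6]
grip_width: 0.0243
grip_force: 20.0
```

Call:
servo_tool(plan=[[15, 0, 0, 0.0003, 0, 0, 0], [15, 0, 0, 0.0003, 0, 0, 0], [15, 0, 0, 0.0003, 0, 0, 0], [15, 0, 0, 0.0003, 0, 0, 0], [15, 0, 0, 0.0003, 0, 0, 0], [15, 0, 0, 0, 0, 0, 0], [15, 0, 0, 0, 0, 0, 0], [15, 0, 0, 0, 0, 0, 0]])

```text
time_s: 25.75
ee_pos: [0.4675, -0.2438, 0.1105]
eef_rot: [3.142, -0.0, 0.4]
force: [-0.3, -0.4, -0.8]
grip_width: 0.0243
grip_force: 20.0
```

Call:
servo_tool(plan=[[15, 0, 0, 0.0002, 0, 0, 0], [15, 0, 0, 0.0002, 0, 0, 0], [15, 0, 0, 0.0002, 0, 0, 0], [15, 0, 0, 0.0002, 0, 0, 0], [15, 0, 0, 0.0002, 0, 0, 0], [15, 0, 0, 0, 0, 0, 0], [15, 0, 0, 0, 0, 0, 0], [15, 0, 0, 0, 0, 0, 0]])

```text
time_s: 26.75
ee_pos: [0.4675, -0.2438, 0.1095]
eef_rot: [-3.142, -0.0, 0.4]
force: [0.4, 0.3, -1.2]
grip_width: 0.0241
grip_force: 20.0
```

```bash
python3 - <<'E'
from h import *
f=[]
for i in range(4): ctrl.camera("wrist"); f.append(ctrl.get_obs()["force"])
print(np.mean(f,0))
c=ctrl.camera("scene");P=cloud(c)
m=(np.hypot(P[...,0]-.4675,P[...,1]+.2438)<.014)&(P[...,2]>.09)&(P[...,2]<.16); print(m.sum())
E
```

```text
[-0.81241418 -0.28957138 -1.02133578]
134
```

Call:
servo_tool(plan=[[15, 0, 0, 0.0002, 0, 0, 0], [15, 0, 0, 0.0002, 0, 0, 0], [15, 0, 0, 0.0002, 0, 0, 0], [15, 0, 0, 0.0002, 0, 0, 0], [15, 0, 0, 0.0002, 0, 0, 0], [15, 0, 0, 0, 0, 0, 0], [15, 0, 0, 0, 0, 0, 0], [15, 0, 0, 0, 0, 0, 0]])

```text
time_s: 28.0
ee_pos: [0.4679, -0.244, 0.1091]
eef_rot: [3.14, -0.001, 0.4]
force: [0.2, 0.9, 6.2]
grip_width: 0.0241
grip_force: 20.0
```

```bash
python3 - <<'E'
from h import *
f=[]
for i in range(4): ctrl.camera("wrist"); f.append(ctrl.get_obs()["force"])
print(np.mean(f,0),ctrl.get_obs()["ee_pos"])
E
```

```text
[-0.23510434  0.11667465  6.42698783] [ 0.46790693 -0.24399815  0.109049  ]
```

The shoulder has seated at about 7 N. I'll relieve the load, release and retreat.

Call:
servo_tool(plan=[[15, 0, 0, -0.0003, 0, 0, 0], [15, 0, 0, -0.0002, 0, 0, 0], [15, 0, 0, 0, 0, 0, 0], [30, 0, 0, 0, 0, 0, 0], [50, 0, 0, 0, 0, 0, 0], [50, 0, 0, 0, 0, 0, 0], [50, 0, 0, 0, 0, 0, 0], [50, 0, 0, -0.003, 0, 0, 0]])

```text
time_s: 29.2
ee_pos: [0.4675, -0.2437, 0.1119]
eef_rot: [-3.141, 0.0, 0.4]
force: [-0.2, 0.4, -0.3]
grip_width: 0.0471
grip_force: 0.0
```

Call:
servo_tool(plan=[[50, 0, 0, -0.01, 0, 0, 0], [50, 0, 0, -0.02, 0, 0, 0], [50, 0, 0, -0.03, 0, 0, 0], [50, 0, 0, -0.03, 0, 0, 0], [50, -0.04, 0, -0.01, 0, 0, 0], [50, -0.04, 0, 0, 0, 0, 0], [50, -0.02, 0, 0, 0, 0, 0], [50, 0, 0, 0, 0, 0, 0]])

```text
time_s: 30.2
ee_pos: [0.3749, -0.2832, 0.2129]
eef_rot: [3.14, -0.001, 0.398]
force: [-0.2, 0.4, -0.4]
grip_width: 0.0469
grip_force: 0.0
```

```bash
python3 - <<'E'
from h import *
for n in ("scene","top"):
    print(crank(n)); c=ctrl.camera(n);P=cloud(c)
    m=(np.hypot(P[...,0]-.467,P[...,1]+.244)<.022)&(P[...,2]>.137)&(P[...,2]<.152); q=P[m]
    print(n,m.sum(),np.median(q,0), np.sort(q[:,2])[-5:], cv2.minEnclosingCircle(q[:,:2].astype(np.float32)))
o=ctrl.get_obs();print(o["ee_pos"],o["force"],o["grip_width"])
E
```

```text
(30.2, np.float64(3.8), np.int64(396))
scene 111 [ 0.46777062 -0.24513128  0.14343803] [0.14588839 0.14658497 0.14710432 0.14765829 0.14779074] ((0.4663744270801544, -0.24415315687656403), 0.013598774559795856)
(30.3, np.float64(0.1), np.int64(203))
top 71 [ 0.46855425 -0.24299861  0.14279228] [0.14717661 0.14731225 0.14737978 0.14800516 0.14852672] ((0.46922603249549866, -0.24382402002811432), 0.012856089510023594)
[ 0.37609238 -0.28243971  0.2120906 ] [0.70799414 0.04762375 0.39905552] 0.047008849160554846
```

The pin head top is at z≈0.143 (0.101 + 0.042), the pin is seated over the eye, the crank is at rest and the gripper is clear.

```bash
python3 -c "
from station import ctrl
print(ctrl.hand_in())"
```

```text
the job is handed in; nothing more can be done
None
```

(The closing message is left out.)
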